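# Shuttle the mould to the clamp and hold the sprung clamp open at its index

## Robot

A 6-joint arm with a two-finger parallel gripper is mounted at the origin on a cart in front of the work surface, level with it; the furniture and walls round the work are solid. World frame = base frame: x ahead of the robot, y to its left, z up, the work surface at z = 0. Lengths are in m, angles in degrees, forces in N, time in s.
With the tool pointing down it reaches from about 0.275 to 0.725 m from the base axis. Payload 15.9 kg.
Tool frame: the origin (TCP) lies at the very end of the fingers, on their centre line; the grasp point (between the pads) lies 19 mm behind it (robot.hold_point_z is the distance from the TCP to the grasp point, in m); z points along the fingers, y is the line along which they close (so a half turn about z gives the same grasp; the last joint's range is limited). The gripper opens to 85 mm and grips with 20 to 120 N. Pads are 22 mm wide; open, the fingers measure 114 mm over their backs; the gripper's body (76 mm by 85 mm) begins 54 mm behind the grasp point. The pads swing forward as they close: fully open they stand 13 mm farther back than shut.
Start: joints at [72.938, 12.198, -1.971, 75.831, 0, 90], TCP at [0.147, 0.478, 0.231] pointing down, gripper open.
Joint ranges: [-170.91, 170.91], [-42.67, 98.43], [-65.05, 77.54], [-120.47, 116.71], [-90, 82.35], [-180, 180]. Speed limits (degrees/s): [108.29, 108.29, 136.94, 147.25, 180, 180].

## Interface

Orientations are given as a 3x3 rotation matrix whose columns are the frame's x, y, z axes.
In Python, from station import robot gives the robot as it stands.
- The arm moves only by the shell command python3 -m inch 'ROWS'. ROWS is JSON, a list that holds one entry, the list of rows, each a list of 5 numbers: the shift along the tool's x, y, z in mm, then the turn about the tool's z in rad, then the closure, from -1 (fully open) to 1 (shut). A call has 1 to 8 rows; each row is the pose to reach, as a shift and turn from the pose commanded when the call began, along the tool's axes at that moment; what a row does not reach only later rows make up. A row lasts 1/10 s, in which the tool goes at most 50 mm and 8.59 degrees, less where a joint would pass 70% of its speed; a pose out of reach is approached as far as the arm can. A call with a gripper value outside its range is refused whole. The fingers move at their own pace and stop on an object; the grip force is fixed at half the most. Time passes only in rows, so rows that repeat a pose let the fingers close. It gives the time, the measured TCP pose, the force, the opening and the grip force at its end, in the units of the state.
- robot.get_obs(): the state, without advancing time (a new reading comes with each control period).
- robot.capture(name): name is "scene" or "top" or "wrist"; returns a dict with "color" (480x640x3 uint8, blue, green, red), "intrinsics" (3x3 intrinsics, pixels), "R" (3x3) and "t" (3): a world point X has camera coordinates R X + t; the wrist camera has in their place "T_tool_cam" (4x4, takes a point from camera to tool coordinates, whose origin is the TCP and whose axes are the flange's). Camera axes: x right, y down, z forward; pixel columns grow to the right and rows downward; lengths in m; the calibration is good to about 2 mm. A picture is of the moment at which its call begins: read the wrist's pose just before it. There is no depth.
- robot.job_done(): hands the job in; it is judged then, once.
The state is a dict: "time": time; "joints": joint angles; "dq": joint speeds; "effort": joint torques, N m; "ee_pos": TCP position; "orientation": TCP orientation; "contact_force": force on the tool from outside, world axes, zero at the start; "torque": the same for the moment, N m; "finger_gap": finger opening in m; "grasp_force": force on a finger pad.
Only numpy, scipy, OpenCV 4.12 (cv2) and the standard library are available. Lean on these libraries where they do the work, as an engineer would, in place of code of your own. Each camera call takes 0.05 s, during which the arm holds its last target. There are 200 camera calls.

## Task

Slide the carriage with the orange mould along its rods to the clamp station, so that it sits in the station's detent with the mould in front of the clamp jaw. Then draw the sprung clamp back by its yellow tab until its white pointer stands at the red index, and keep it there: finish while still holding the clamp open with the gripper, so that I can set the mould. Leave the tools lying around where they are.

Things in the scene. Friction and masses are not known exactly. Their poses are not given: they have to be found in the camera images.
- jig: Blue mould-clamping jig, bolted down, about 180 x 265 mm, base 12 mm thick; turned 0.08 to 0.32 rad. Origin on the bench top, z up. Its x points from the clamp tab towards the rods (the clamp is drawn towards -x); its y runs along the two guide rods, from the clamp station (right) to the loading end (left).
- carriage (a joint): Carriage along the rods, m: 0 = in the station's detent (white lines on deck and base meet), negative = towards the loading end. Starts 45 to 90 mm short, stays where left (1 N friction). A sprung ball makes a bump of 3 to 6 N from 16 to 8 mm before 0, and the same beyond; released within 5 mm of 0 it is pulled to about 0. Rods end at +28 mm.
- carriage_tab (a point): Centre of the free part of the upright black tab on the carriage, 36 mm (jig x) by 10 mm (jig y); its top is 20 mm above this point, the deck 31 mm below. It stands 75 mm on the jig +y side of the mould's centre, with over 35 mm free on either side for fingers. Axes as the jig's. The carriage moves by it along the jig's -y.
- clamp (a joint): How far the clamp slide has been drawn back along the jig's -x, in m: 0 = closed, against its stop; 0.050 = end of travel. A spring always pulls it shut with about 5 N when closed and 11 N at 45 mm; let go, it shuts.
- clamp_tab (a point): Centre of the free part of the clamp's upright yellow pull tab, 10 mm (jig x) by 36 mm (jig y); its top is 19.5 mm above this point, the slide 35 mm below. On its jig +x side 40 mm are free to the clamp jaw, whose top is 11 mm below this point; the -x side is free. Axes as the jig's.
- pointer (a point): Tip of the white pointer arm that sticks out of the clamp slide on its jig +y side, 6 mm wide; it moves with the slide, 32 mm on the +x side of the yellow tab's centre. Axes as the jig's.
- red_index (a point): Middle of the white line on top of the small red index block (10 x 10 x 24 mm, fixed) beside the clamp slide's jig +y side. Axes as the jig's. It stands 25 to 42 mm towards jig -x from where the pointer rests with the clamp shut. Pointer at the index: both at the same place along the jig's x.
- side_cutter: Side cutter with red handles, 36 x 125 x 13 mm, lying on the bench; leave alone. Origin under its centre.
- tape_roll: Roll of masking tape, 72 mm across and 18 mm high, lying on the bench; leave alone. Origin under its centre.
- chasing_hammer: Hammer with wooden handle, 73 x 220 x 25 mm, lying on the bench; leave alone. Origin under its centre.
- glue_bottle: White glue bottle with blue nozzle, 29 mm across and 79 mm high, standing on the bench; leave alone. Origin under its centre.

How it is judged (in metres and radians):
On the way, in this order (a step that is already met when the one before it is completed fails the run):
1. the carriage sits in the detent of the clamp station, with the clamp still shut (value of joint carriage between -0.004 and 0.004 m and value of joint clamp below 0.01 m), for 0.2 s.
2. the clamp is drawn back to the red index by the gripper (x of pointer in the frame of red_index between -0.005 and 0.005 m and contact force between the fingers and clamp above 2 N), for 0.2 s.
At the end, for the whole second after the job is handed in: The carriage is in the station's detent (within 4 mm), and the gripper's fingers hold the clamp slide still, pressing on it with more than 2 N, with its pointer within 5 mm of the red index along the direction of pull (all of step 2 and value of joint carriage between -0.004 and 0.004 m and velocity of joint clamp between -0.01 and 0.01 m/s); the arm keeps its last pose, push and grip.
It fails at once if a tool or bottle lying around was moved more than 20 mm (distance of any of side_cutter, tape_roll, chasing_hammer, glue_bottle from where it was at the start of the episode above 0.02 m).
It also fails if it takes over 42 s, if anything falls off the work surface, if the arm or the gripper's body presses on something with over 40 N, if the wrist force passes 120 N, or if a joint passes its speed limit or range.

## Working session

There is one attempt and no reset: what is moved stays moved. The work goes in short steps, Python scripts to look and compute and a shell command to move; the robot and the scene stay as the last step left them, time stands still between calls to the robot, and variables do not carry over. Pictures are saved under pics/ and viewed, at most 10 in all, crops included, and the job is handed in when it is done.

```bash
mkdir -p pics; ls; cat > h.py <<'E'
import numpy as np,cv2,json
from station import robot
def snap(n,f):
    o=robot.get_obs(); c=robot.capture(n); cv2.imwrite(f'pics/{f}.png',c['color'])
    K=np.array(c['intrinsics'])
    if 'T_tool_cam' in c:
        T=np.eye(4);T[:3,:3]=o['orientation'];T[:3,3]=o['ee_pos'];W=T@np.array(c['T_tool_cam'])
        R=W[:3,:3].T;t=-R@W[:3,3]
    else: R=np.array(c['R']);t=np.array(c['t'])
    np.savez(f'pics/{f}.npz',K=K,R=R,t=t)
def ray(f,u,v,z):
    d=np.load(f'pics/{f}.npz');R,t=d['R'],d['t']
    r=R.T@np.linalg.inv(d['K'])@[u,v,1];c=-R.T@t
    return c+r*(z-c[2])/r[2]
def proj(f,X):
    d=np.load(f'pics/{f}.npz');p=d['K']@(d['R']@np.array(X)+d['t']);return p[:2]/p[2]
E
python3 - <<'E'
from h import *
snap('scene','s0');snap('top','t0')
o=robot.get_obs();print(o)
E
```

```text
pics
{'time': 0.1, 'joints': array([ 7.29366946e+01,  1.22230198e+01, -2.00100545e+00,  7.58309470e+01,
       -1.65418530e-03,  9.00013614e+01]), 'dq': array([ 0.03682356,  0.02296516,  0.04997474,  0.01926632, -0.03485648,
       -0.0575702 ]), 'effort': array([-2.81643979e-04, -6.87249684e+01,  4.87805808e+01,  1.22514385e-02,
       -1.83667075e-04,  2.48272988e-05]), 'ee_pos': array([0.14664201, 0.47772474, 0.23088182]), 'orientation': array([[-9.55974170e-01,  2.93450715e-01, -2.53928030e-04],
       [ 2.93450824e-01,  9.55973722e-01, -9.25682829e-04],
       [-2.88937647e-05, -9.59444263e-04, -9.99999539e-01]]), 'contact_force': array([ 0.02077226, -0.73274563, -0.04764299]), 'torque': array([-0.0109371 , -0.02125951, -0.0002102 ]), 'grasp_force': 0.0, 'finger_gap': 0.08514019341469341}
```

View pics/t0.png

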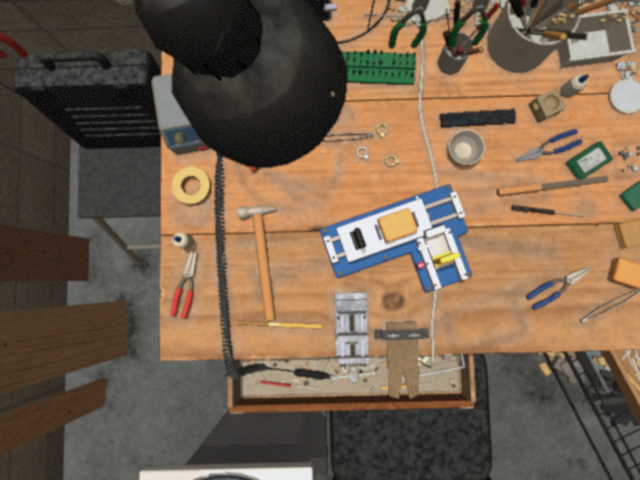

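View pics/s0.png

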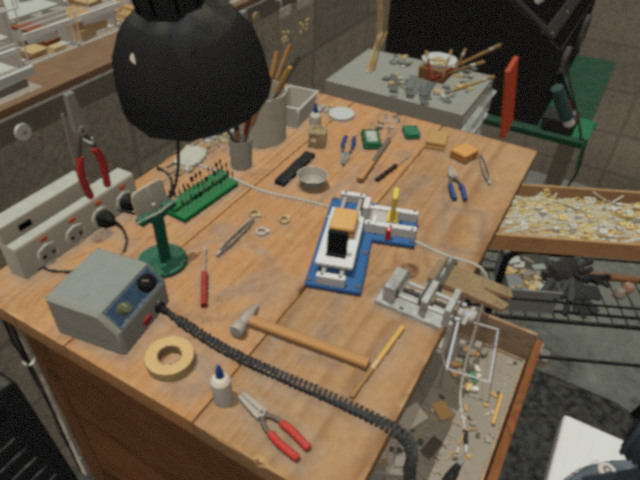

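The top view shows the jig around (395,235), the black carriage tab near (357,238), the yellow tab near (446,258) and the red block at about (421,266). The tools lie to the left. Next I'll enlarge that area.

```bash
python3 - <<'E'
from h import *
im=cv2.imread('pics/t0.png')[175:300,315:475]
cv2.imwrite('pics/t0c.png',cv2.resize(im,None,fx=4.8,fy=4.8,interpolation=cv2.INTER_CUBIC))
d=np.load('pics/t0.npz');print(-d['R'].T@d['t'])
for p in [(357,238),(446,258),(400,225)]: print(p,ray('t0',*p,0.07))
for X in [(0,0,0),(.147,.478,0.0)]:print(proj('t0',X))
E
```

```text
[ 0.49101946 -0.19777243  0.92783763]
(357, 238) [ 0.56180893 -0.24973826  0.07      ]
(446, 258) [ 0.52260408 -0.40427752  0.07      ]
(400, 225) [ 0.5828242  -0.32621132  0.07      ]
[226.37564431 554.27854652]
[-32.32334365 475.17849834]
```

View pics/t0c.png

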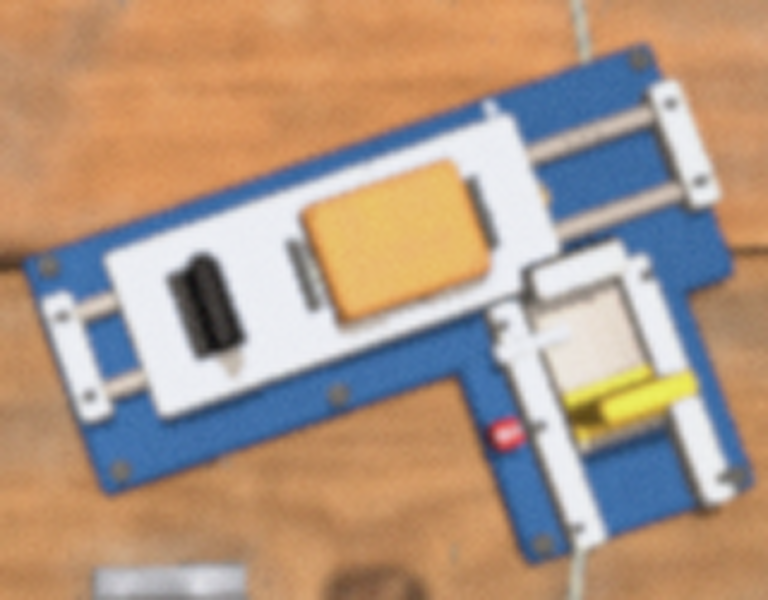

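The crop shows the black tab's top at about (218,303), the red index at (507,433), the pointer running from (565,335) to its tip near (500,350), and the top of the yellow tab at (650,397). For heights I'll pair it with an enlarged scene crop.

```bash
python3 - <<'E'
from h import *
im=cv2.imread('pics/s0.png')[180:300,290:430]
cv2.imwrite('pics/s0c.png',cv2.resize(im,None,fx=5,fy=5,interpolation=cv2.INTER_CUBIC))
E
```

```text
(no output)
```

View pics/s0c.png

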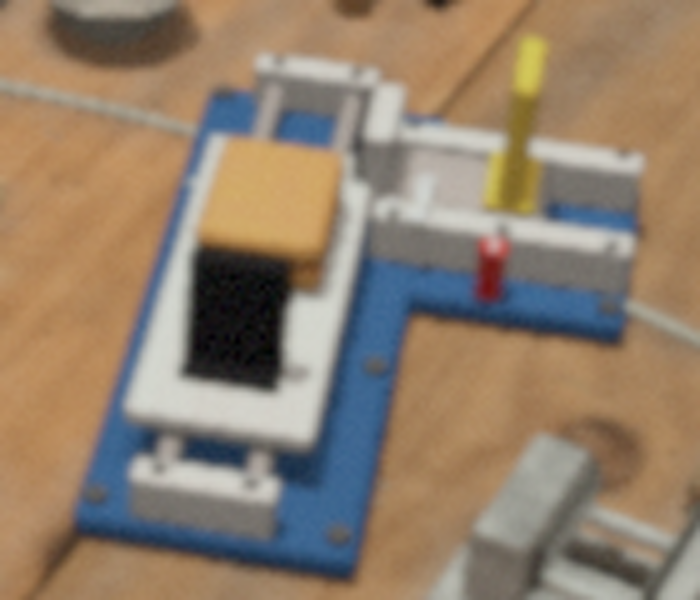

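The scene crop shows the black tab's top edge at about (243,252), the yellow tab's top face centred near (531,68), the red index top at (493,243) and the pointer near (425,190).

```bash
cat >> h.py <<'E'
def tri(*obs):
    A=[];b=[]
    for f,u,v in obs:
        d=np.load(f'pics/{f}.npz');P=d['K']@np.c_[d['R'],d['t']]
        for r in (u*P[2]-P[0],v*P[2]-P[1]): A.append(r[:3]/np.linalg.norm(r[:3]));b.append(-r[3]/np.linalg.norm(r[:3]))
    return np.linalg.lstsq(np.array(A),np.array(b),rcond=None)[0]
T=lambda x,y:('t0',315+x/4.8,175+y/4.8)
S=lambda x,y:('s0',290+x/5,180+y/5)
E
python3 - <<'E'
from h import *
np.set_printoptions(precision=4,suppress=True)
for n,a,b in [('ctop',(218,303),(243,252)),('ytop',(650,397),(531,68)),('red',(507,433),(493,243)),('ptr',(505,348),(425,205))]:
    X=tri(T(*a),S(*b));print(n,X,proj('t0',X)-T(*a)[1:],proj('s0',X)-S(*b)[1:])
a,b,c=[ray(*T(*p),.012) for p in [(640,45),(25,258),(108,493)]]
print(a,b,c,np.linalg.norm(a-b),np.linalg.norm(b-c))
d=b-a;print('yaw',np.arctan2(-d[0],d[1]))
E
```

```text
ctop [ 0.5607 -0.254   0.0899] [-0.2292 -0.5009] [0.5548 0.0755]
ytop [ 0.5221 -0.4073  0.0891] [0.0323 0.0746] [-0.0758 -0.0065]
red [ 0.5121 -0.3653  0.0388] [-0.0439 -0.1031] [0.1104 0.0098]
ptr [ 0.5423 -0.3654  0.0444] [0.3256 0.7486] [-0.7902 -0.0858]
[ 0.664  -0.4293  0.012 ] [ 0.5859 -0.1845  0.012 ] [ 0.4931 -0.2145  0.012 ] 0.25691401810256836 0.09752661491037341
yaw 0.3086968900377185
```

```bash
python3 - <<'E'
from h import *
np.set_printoptions(precision=4,suppress=True)
print('lamp',tri(('t0',260,85),('s0',190,85)),tri(('t0',345,90),('s0',268,85)), tri(('t0',260,165),('s0',190,140)))
print(ray('t0',181,240,.07),ray('t0',190,186,.02))
o=robot.get_obs();R=np.array(o['orientation'])
tgt=np.array([.5607,-.254,.20]);print((tgt-o['ee_pos'])@R*1000)
print(np.array(robot.capture('wrist')['T_tool_cam']))
E
```

```text
lamp [ 0.729  -0.1197  0.3586] [ 0.7076 -0.2333  0.3294] [ 0.6724 -0.0915  0.3002]
[0.5664 0.0616 0.07  ] [0.6729 0.0596 0.02  ]
[-610.5531 -577.9744   31.454 ]
[[-0.0001 -0.9462 -0.3236  0.082 ]
 [ 1.     -0.0002  0.0003  0.0016]
 [-0.0004 -0.3236  0.9462 -0.142 ]
 [ 0.      0.      0.      1.    ]]
```

```bash
python3 -m inch '[[[-40,-38,0,-0.08,0.2],[-80,-76,0,-0.16,0.2],[-115,-109,0,-0.24,0.2],[-150,-142,0,-0.32,0.2],[-185,-175,0,-0.4,0.2],[-220,-208,0,-0.48,0.2],[-255,-242,0,-0.56,0.2],[-290,-275,0,-0.606,0.2]]]'
```

```text
time: 0.95
ee_pos: [0.3421, 0.1309, 0.2314]
orientation: [[-0.952, -0.305, 0.0], [-0.305, 0.952, 0.0], [-0.0, 0.0, -1.0]]
contact_force: [0.1, 1.6, -0.2]
finger_gap: 0.0343
grasp_force: 0.0
```

```bash
python3 -m inch '[[[-9,-45,0,0,0.2],[-18,-90,0,0,0.2],[-28,-135,5,0,0.2],[-38,-180,10,0,0.2],[-48,-225,15,0,0.2],[-58,-270,20,0,0.2],[-68,-315,20,0,0.2],[-76,-350,20,0,0.2]]]' && python3 -m inch '[[[-82,-0,0,0,0.2]]]' --help 2>&1 | head -0; python3 -m inch '[[[-6,-40,0,0,0.2],[-14,-83,10,0,0.2],[-14,-83,10,0,0.2],[-14,-83,10,0,0.2]]]'; python3 - <<'E'
from h import *
snap('wrist','w0')
E
```

```text
time: 1.75
ee_pos: [0.5204, -0.1803, 0.2107]
orientation: [[-0.954, -0.301, -0.001], [-0.301, 0.954, 0.0], [0.001, 0.0, -1.0]]
contact_force: [-0.2, 0.8, -0.4]
finger_gap: 0.0342
grasp_force: 0.0
time: 2.15
ee_pos: [0.558, -0.2533, 0.2002]
orientation: [[-0.954, -0.301, -0.002], [-0.301, 0.954, 0.001], [0.001, 0.001, -1.0]]
contact_force: [-0.5, 0.9, 0.0]
finger_gap: 0.034
grasp_force: 0.0
```

View pics/w0.png

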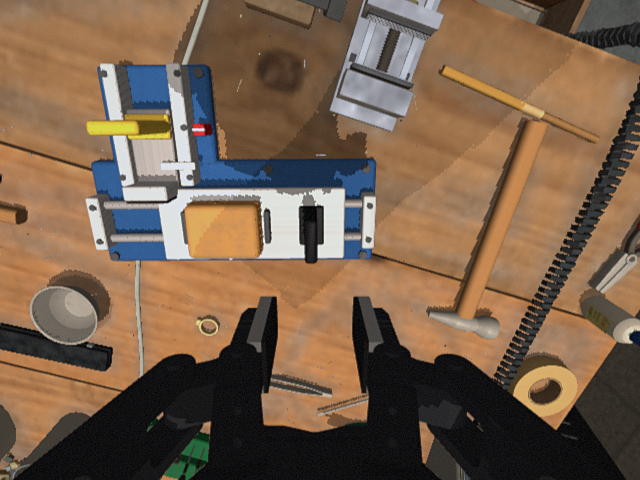

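The wrist view is square to the jig. It shows the black tab with its top ending near (311,262), the yellow tab's top centred at (113,128), the pointer arm tip near (192,166) and the red index line at (200,130).

```bash
python3 - <<'E'
from h import *
np.set_printoptions(precision=4,suppress=True)
c=np.array([.5607,-.254,.09]);x=np.array([.953,.303,0]);y=np.array([-.303,.953,0])
for s in (-.018,0,.018):
    for w in (-.005,.005): print(proj('w0',c+s*x+w*y))
y0=np.array([.5221,-.4073,.0891]);print('yt',[proj('w0',y0+s*y) for s in(-.018,.018)])
print('mm/px',(ray('w0',311,250,.09)-ray('w0',301,250,.09)),(ray('w0',311,250,.09)-ray('w0',311,240,.09)))
r=ray('w0',202,130,.038);p=ray('w0',191,166,.042);print(r,p,(p-r)@x)
im=cv2.imread('pics/w0.png')[50:275,80:390]
cv2.imwrite('pics/w0c.png',cv2.resize(im,None,fx=2.58,fy=2.58,interpolation=cv2.INTER_CUBIC))
E
```

```text
[304.7316 214.845 ]
[318.3421 214.8054]
[305.0092 238.1019]
[318.3224 238.0628]
[305.275  260.3643]
[318.3036 260.3257]
yt [array([ 86.0736, 121.6902]), array([139.226 , 121.5426])]
mm/px [-0.0023  0.0072  0.    ] [0.0077 0.0024 0.    ]
[ 0.5151 -0.3628  0.038 ] [ 0.5456 -0.3647  0.042 ] 0.028589948394014995
```

View pics/w0c.png

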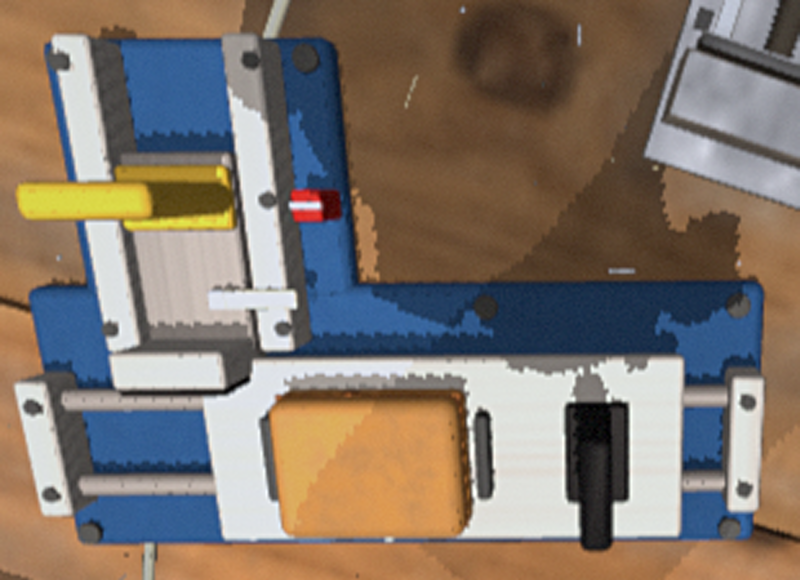

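Tab estimates agree within 2 mm for the carriage; the clamp tab is about 5 mm further along +x. Estimated carriage travel is 59 mm, from mould centre to clamp centre. I'll descend and grip.

```bash
python3 -m inch '[[[-3.4,-1.5,40,0,0.2],[-3.4,-1.5,80,0,0.2],[-3.4,-1.5,110,0,0.2],[-3.4,-1.5,135,0,0.2],[-3.4,-1.5,150,0,0.2],[-3.4,-1.5,150,0,1],[-3.4,-1.5,150,0,1],[-3.4,-1.5,150,0,1]]]'; python3 -m inch '[[[0,0,0,0,1],[0,0,0,0,1],[0,0,0,0,1]]]'
```

```text
time: 3.0
ee_pos: [0.5619, -0.2528, 0.0522]
orientation: [[-0.953, -0.302, 0.0], [-0.302, 0.953, -0.0], [-0.0, -0.0, -1.0]]
contact_force: [-1.2, 0.5, -5.3]
finger_gap: 0.0091
grasp_force: 60.2
time: 3.3
ee_pos: [0.5622, -0.2535, 0.0521]
orientation: [[-0.953, -0.302, 0.001], [-0.302, 0.953, -0.001], [-0.001, -0.001, -1.0]]
contact_force: [-5.3, -1.5, 6.0]
finger_gap: 0.0096
grasp_force: 61.9
```

Gripped on the 10 mm tab. Now I'll slide it, watching the force.

```bash
python3 -m inch '[[[0,-7,0,0,1],[0,-14,0,0,1],[0,-21,0,0,1],[0,-28,0,0,1],[0,-35,0,0,1],[0,-40,0,0,1],[0,-40,0,0,1]]]'; for i in 1; do python3 -m inch '[[[0,-3,0,0,1],[0,-5,0,0,1],[0,-5,0,0,1]]]'; python3 -m inch '[[[0,-3,0,0,1],[0,-5,0,0,1],[0,-5,0,0,1]]]';python3 -m inch '[[[0,-2,0,0,1],[0,-4,0,0,1],[0,-4,0,0,1]]]';python3 -m inch '[[[0,-2,0,0,1],[0,-4,0,0,1],[0,-4,0,0,1]]]'; done; python3 - <<'E'
from h import *
snap('wrist','w1');snap('top','t1')
a=cv2.imread('pics/t1.png')[175:300,315:475]
cv2.imwrite('pics/t1c.png',cv2.resize(a,None,fx=4.8,fy=4.8,interpolation=cv2.INTER_CUBIC))
E
```

```text
time: 4.0
ee_pos: [0.5748, -0.2926, 0.0521]
orientation: [[-0.954, -0.301, 0.002], [-0.301, 0.954, -0.001], [-0.001, -0.002, -1.0]]
contact_force: [-2.5, -2.1, 5.9]
finger_gap: 0.0091
grasp_force: 62.1
time: 4.3
ee_pos: [0.5762, -0.2969, 0.0521]
orientation: [[-0.953, -0.302, 0.001], [-0.302, 0.953, -0.001], [-0.001, -0.001, -1.0]]
contact_force: [-2.8, -0.8, 5.5]
finger_gap: 0.0091
grasp_force: 62.2
time: 4.6
ee_pos: [0.5777, -0.3016, 0.0521]
orientation: [[-0.953, -0.302, 0.001], [-0.302, 0.953, -0.001], [-0.001, -0.001, -1.0]]
contact_force: [-1.6, -0.9, 5.2]
finger_gap: 0.0095
grasp_force: 62.1
time: 4.9
ee_pos: [0.579, -0.3056, 0.0521]
orientation: [[-0.953, -0.302, 0.002], [-0.302, 0.953, -0.001], [-0.001, -0.002, -1.0]]
contact_force: [-1.5, -2.8, 5.9]
finger_gap: 0.0089
grasp_force: 61.9
time: 5.2
ee_pos: [0.5803, -0.3095, 0.0521]
orientation: [[-0.953, -0.301, 0.002], [-0.301, 0.953, -0.001], [-0.001, -0.002, -1.0]]
contact_force: [-0.7, -3.4, 6.1]
finger_gap: 0.0092
grasp_force: 62.1
```

View pics/w1.png

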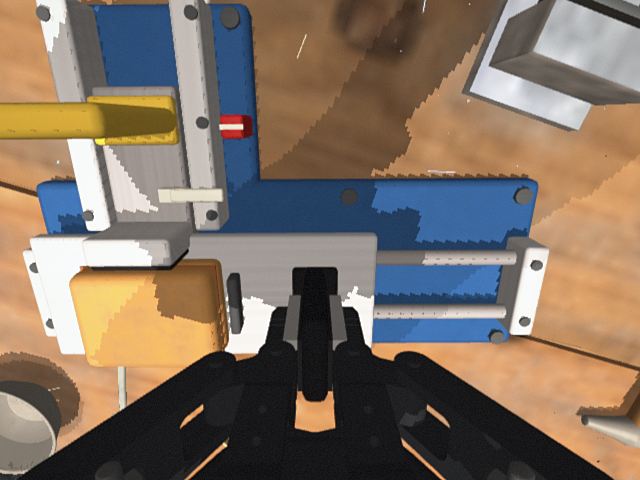

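Wrist view: the tab is held between the pads and the mould sits around (145,312) behind the jaw at (135,245). I'll check the alignment lines in the top crop.

View pics/t1c.png

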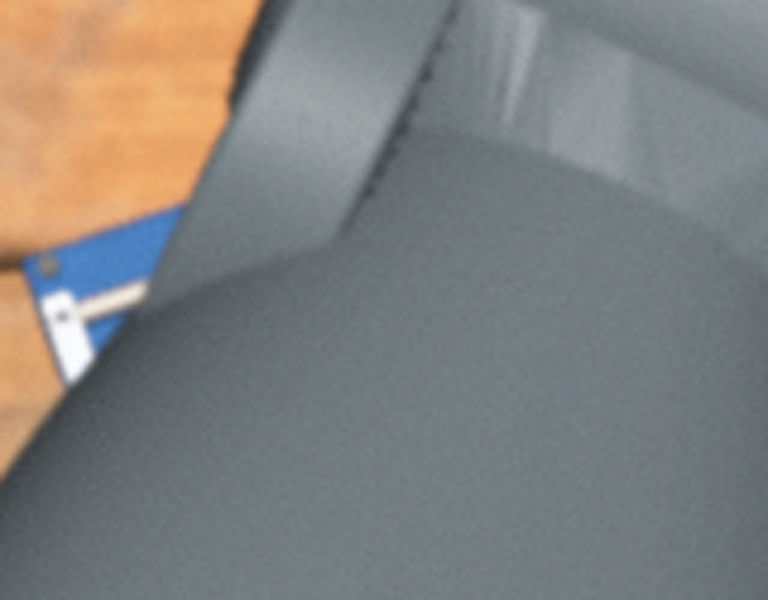

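The arm blocks the top view, so I'll compute the needed travel from the marks in the earlier pictures: base line at t0c (490,105), deck line at w0c (390,540).

```bash
python3 - <<'E'
from h import *
y=np.array([-.302,.953,0])
b=ray(*T(490,105),.012)@y
for z in (.0125,.03,.039):
  d=ray('w0',80+390/2.58,50+540/2.58,z)@y;print(z,b,d,d-b)
print('clamp/mould', ray('w0',113,128,.089)@y, [ray('w0',c,227,.07)@y for c in (187,262)])
print('tab moved',np.array([.5803-.5622,-.3095+.2535,0])@y)
p=ray('w1',0,0,0)
tab=np.array([.5803,-.3095,0])@y; print('mould now est',tab-.075,'yellow',[ray('w1',c,115,.04)@y for c in(88,177)],'rails',[ray('w1',c,120,.045)@y for c in(83,211)], 'ptr-red',(ray('w1',215,195,.042)-ray('w1',235,127,.038))@[.953,.302,0])
E
```

```text
0.0125 -0.5456570809986772 -0.49273158052494914 0.052925500473728015
0.03 -0.5456570809986772 -0.48831086543518337 0.057346215563493785
0.039 -0.5456570809986772 -0.48603735481758953 0.05961972618108763
clamp/mould -0.5464120010011885 [np.float64(-0.5114283873029637), np.float64(-0.45132800633386333)]
tab moved -0.058834199999999996
mould now est -0.5452041 yellow [np.float64(-0.5625678177356968), np.float64(-0.5260238093857492)] rails [np.float64(-0.5619280787126855), np.float64(-0.5108633346374565)] ptr-red 0.028064623431513273
```

```bash
python3 -m inch '[[[0,-0.7,0,0,1],[0,-0.7,0,0,0.2],[0,-0.7,0,0,0.2],[0,-0.7,0,0,0.2],[0,-0.7,0,0,0.2],[0,-0.7,-40,0,0.2],[0,-0.7,-80,0,0.2],[0,-0.7,-120,0,0.2]]]';  python3 -m inch '[[[0,0,-20,0,0.2],[0,0,-20,0,0.2],[0,0,-20,0,0.2]]]'; python3 - <<'E'
from h import *
snap('wrist','w2')
im=cv2.imread('pics/w2.png')
cv2.imwrite('pics/w2c.png',cv2.resize(im[20:320,0:400],None,fx=2,fy=2,interpolation=cv2.INTER_CUBIC))
E
```

```text
time: 6.1
ee_pos: [0.5794, -0.3089, 0.1727]
orientation: [[-0.953, -0.302, -0.0], [-0.302, 0.953, 0.0], [0.0, 0.0, -1.0]]
contact_force: [1.5, -1.3, 0.6]
finger_gap: 0.0342
grasp_force: 0.0
time: 6.4
ee_pos: [0.5798, -0.3092, 0.1911]
orientation: [[-0.953, -0.302, 0.0], [-0.302, 0.953, -0.0], [-0.0, -0.0, -1.0]]
contact_force: [0.1, 0.3, -1.0]
finger_gap: 0.0341
grasp_force: 0.0
```

View pics/w2c.png

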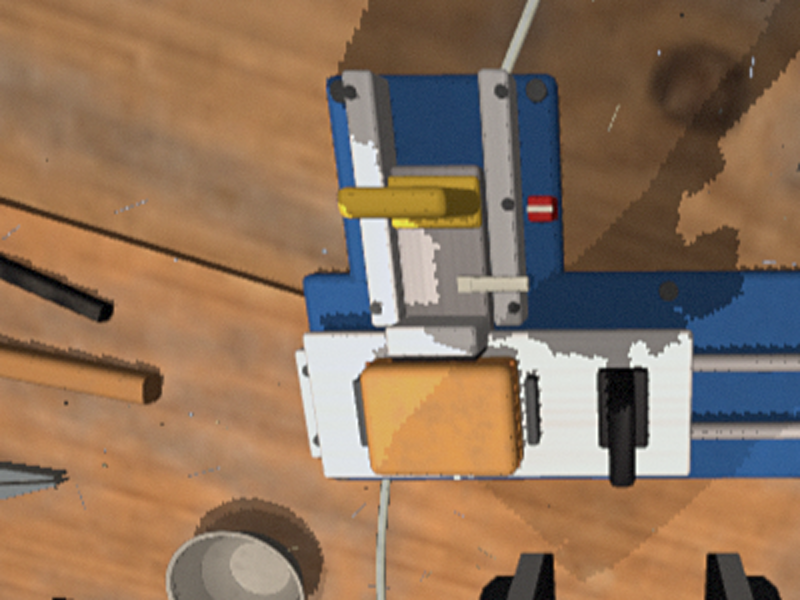

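The mould sits centred behind the jaw and the marks coincide at about (457,478). The yellow tab's top is centred at (392,203), the pointer arm's end is at (527,285), and the red index line is at (540,209).

```bash
python3 - <<'E'
from h import *
np.set_printoptions(precision=4,suppress=True)
x=np.array([.953,.302,0]);y=np.array([-.302,.953,0])
W=lambda u,v,z:ray('w2',u/2,20+v/2,z)
t=W(622,460,.09)@y;print('tab',t,'mould',t-.075,'mark',W(457,478,.039)@y,W(457,478,.012)@y,'clamp',W(392,203,.089)@y)
Y=W(392,203,.089);P=W(525,285,.042);Rr=W(540,209,.038)
print('Y',Y,'ptr-tab x',(P-Y)@x,'pull',(P-Rr)@x)
yt=tri(('w2',196,121.5),('w0',113,128),T(650,397),S(531,68));print('tri',yt,(P-yt)@x)
o=robot.get_obs();R=np.array([[.953,.302,0],[-.302,.953,0]]);print('from tcp jig x,y',R@(Y-o['ee_pos']))
E
```

```text
tab -0.47179683633613195 mould -0.546796836336132 mark -0.5461230229482854 -0.5531924619037261 clamp -0.5466084737305272
Y [ 0.5263 -0.4068  0.089 ] ptr-tab x 0.031575436085654385 pull 0.02910953308770124
tri [ 0.5241 -0.4068  0.0893] 0.033669179746531365
from tcp jig x,y [-0.0801 -0.0772]
```

Carriage is seated (within about 1 mm by three cross-checks). Now to the clamp tab, turning 90°.

```bash
python3 -m inch '[[[10,-10,0,0.145,0.2],[20,-20,0,0.29,0.2],[30,-30,0,0.435,0.2],[40,-40,0,0.58,0.2],[50,-50,0,0.725,0.2],[60,-60,0,0.87,0.2],[70,-70,0,1.015,0.2],[80,-77,0,1.16,0.2]]]'; python3 -m inch '[[[0,0,0,0.14,0.2],[0,0,0,0.28,0.2],[0,0,0,0.411,0.2],[0,0,0,0.411,0.2]]]'
```

```text
time: 7.25
ee_pos: [0.5258, -0.407, 0.1895]
orientation: [[-0.653, 0.758, -0.002], [0.758, 0.653, 0.002], [0.002, -0.001, -1.0]]
contact_force: [-0.0, 0.2, 0.5]
finger_gap: 0.0344
grasp_force: 0.0
time: 7.65
ee_pos: [0.5261, -0.4064, 0.1898]
orientation: [[-0.299, 0.954, -0.002], [0.954, 0.299, 0.001], [0.002, -0.001, -1.0]]
contact_force: [-0.8, -0.5, 1.3]
finger_gap: 0.0342
grasp_force: 0.0
```

```bash
python3 -m inch '[[[0,0,40,0,0.2],[0,0,80,0,0.2],[0,0,110,0,0.2],[0,0,130,0,0.2],[0,0,138,0,0.2],[0,0,138,0,0.2],[0,0,138,0,1],[0,0,138,0,1]]]'; python3 -m inch '[[[0,0,0,0,1],[0,0,0,0,1],[0,0,0,0,1],[0,0,0,0,1]]]'; python3 -m inch '[[[0,-4,0,0,1],[0,-8,0,0,1],[0,-12,0,0,1],[0,-16,0,0,1],[0,-20,0,0,1],[0,-24,0,0,1],[0,-24,0,0,1]]]'; python3 - <<'E'
from h import *
snap('wrist','w3');print(robot.get_obs()['ee_pos'])
E
```

```text
time: 8.45
ee_pos: [0.5241, -0.4081, 0.0546]
orientation: [[-0.301, 0.954, -0.005], [0.954, 0.301, -0.003], [-0.002, -0.005, -1.0]]
contact_force: [-5.9, -0.8, 6.3]
finger_gap: 0.0091
grasp_force: 58.8
time: 8.85
ee_pos: [0.5243, -0.4081, 0.0547]
orientation: [[-0.301, 0.954, -0.003], [0.954, 0.301, -0.002], [-0.001, -0.004, -1.0]]
contact_force: [-22.9, -4.9, 9.8]
finger_gap: 0.0089
grasp_force: 59.8
time: 9.55
ee_pos: [0.5049, -0.4143, 0.0546]
orientation: [[-0.303, 0.953, 0.003], [0.953, 0.303, -0.001], [-0.002, 0.003, -1.0]]
contact_force: [7.1, 2.2, 0.2]
finger_gap: 0.0095
grasp_force: 59.3
[ 0.50509526 -0.41426842  0.05463559]
```

View pics/w3.png

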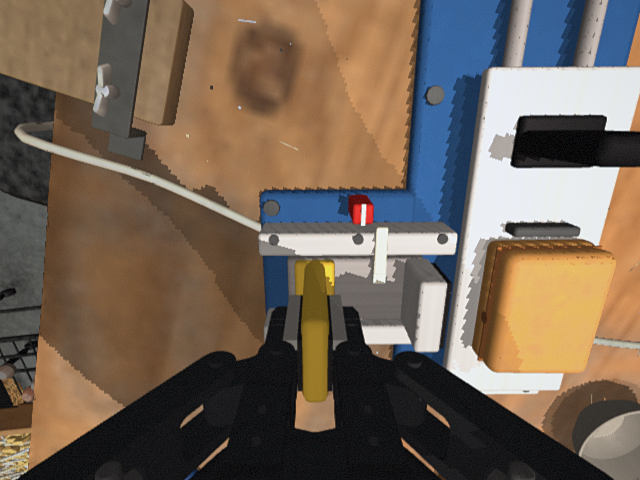

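Wrist view: the tab is in the grip, the pointer tip is at about (380.5,230) and the red index's white line at (363.5,214), so the pointer still has to move towards -x.

```bash
python3 - <<'E'
from h import *
x=np.array([.953,.302,0])
im=cv2.imread('pics/w3.png').astype(int)
print([tuple(im[213,c]) for c in range(352,374,2)]); print([int(im[228,c].sum()) for c in range(368,394)]);print([int(im[260,c].sum()) for c in range(368,394)])
Rr=ray('w3',363.5,214,.0365)
for z in(.04,.044,.048): print(z,(ray('w3',380.5,230,z)-Rr)@x, [proj('w3',robot.get_obs()['ee_pos']+.032*x+[0,0,z-.0546])])
o=robot.get_obs()['ee_pos'];print((o-Rr)@x+.032)
E
```

```text
[(np.int64(17), np.int64(18), np.int64(86)), (np.int64(37), np.int64(43), np.int64(197)), (np.int64(53), np.int64(57), np.int64(231)), (np.int64(52), np.int64(58), np.int64(232)), (np.int64(58), np.int64(62), np.int64(231)), (np.int64(247), np.int64(249), np.int64(236)), (np.int64(247), np.int64(247), np.int64(237)), (np.int64(86), np.int64(89), np.int64(231)), (np.int64(49), np.int64(51), np.int64(230)), (np.int64(50), np.int64(54), np.int64(231)), (np.int64(39), np.int64(44), np.int64(218))]
[276, 269, 274, 274, 277, 280, 272, 261, 332, 531, 672, 669, 670, 662, 668, 667, 670, 670, 683, 643, 359, 273, 290, 303, 304, 295]
[496, 494, 320, 289, 264, 254, 418, 660, 720, 714, 709, 711, 709, 708, 708, 713, 717, 708, 567, 483, 481, 489, 494, 487, 489, 488]
0.04 0.007702861668723118 [array([375.39478196, 299.13812569])]
0.044 0.0069095504661754225 [array([376.76275864, 303.09824647])]
0.048 0.00611623926362771 [array([378.192452  , 307.23702927])]
0.007368309195043162
```

```bash
python3 -m inch '[[[0,-3,0,0,1],[0,-6,0,0,1],[0,-7.5,0,0,1],[0,-7.5,0,0,1],[0,-7.5,0,0,1],[0,-7.5,0,0,1],[0,-7.5,0,0,1]]]'; python3 - <<'E'
from h import *
x=np.array([.953,.302,0]);y=np.array([-.302,.953,0])
snap('wrist','w4')
im=cv2.imread('pics/w4.png').astype(int)
wh=(im.min(2)>190); red=(im[:,:,2]>180)&(im[:,:,1]<100)&(im[:,:,0]<100)
v,u=np.nonzero(red[150:300,250:480]);v+=150;u+=250;print('red bbox',u.min(),u.max(),v.min(),v.max())
print(''.join('\n'+''.join('R' if red[r,c] else 'w' if wh[r,c] else '.' for c in range(u.min()-15,u.max()+40)) for r in range(v.min()-4,v.max()+60,2)))
print('colstart',u.min()-15,'rowstart',v.min()-4)
E
```

```text
time: 10.3
ee_pos: [0.4983, -0.4165, 0.0546]
orientation: [[-0.303, 0.953, 0.003], [0.953, 0.303, -0.001], [-0.002, 0.003, -1.0]]
contact_force: [8.1, 1.8, 0.2]
finger_gap: 0.0094
grasp_force: 59.1
red bbox 368 387 205 223

..........................................................................
..........................................................................
.................RRRRRR.wwww.RRRRRR.......................................
................RRRRRRR.wwww.RRRRRR.......................................
................RRRRRRR.wwww.RRRRRR.......................................
................RRRRRR..wwwwRRRRRRR.......................................
................RRRRRRR.wwwwRRRRRRR.......................................
................RRRRRRRwwwwwRRRRRRR.......................................
................RRRRRRRwwww.RRRRRRR.......................................
................RRRRRRRwwww.RRRRRRR.......................................
................RRRRRR.wwww.RRRRRR........................................
.................RRRR..wwww........................
[... 1524 characters left out ...]
......................wwwwwwwwwwww........................................
......................wwwwwwwwwwww........................................
.....................wwwwwwwwwwww.........................................
.....................wwwwwwwwwwww.........................................
.....................wwwwwwwwwwww.........................................
.....................wwwwwwwwwwww.........................................
.....................wwwwwwwwwwww.........................................
....................wwwwwwwwwwwww.........................................
....................wwww.....www..........................................
colstart 353 rowstart 201
```

The pointer is within about 1 mm of the index after allowing for the height difference, and the grip is holding. Handing in.

```bash
python3 -c "
from station import robot
o=robot.get_obs();print(o['ee_pos'],o['grasp_force']);print(robot.job_done())"
```

```text
[ 0.49831525 -0.41646321  0.05460611] 59.11415219306946
the job is handed in; nothing more can be done
None
```

I've handed the job in: by my camera measurements the carriage sits in the station's detent, and the gripper is still holding the clamp open with the pointer about 1 mm from the red index; no verdict came back.

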